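# Hold the bottle store's gate wide open

### The arm

A 6-joint arm with a two-finger parallel gripper is mounted at the origin on the work surface. World frame = base frame: x ahead of the robot, y to its left, z up, the work surface at z = 0. Lengths are in m, angles in rad, forces in N, time in s.
With the tool pointing down it reaches from about 0.3 to 0.775 m from the base axis. Payload 14.6 kg.
Tool frame: the origin (TCP) lies on the centre line of the jaws, within the pads' length; the fingertips stand 22 mm ahead of it and the grasp point (between the pads) lies 3 mm ahead of it; z points along the fingers, y is the direction in which the jaws open and shut (so a half turn about z gives the same grasp; the last joint's range is limited). The gripper opens to 94 mm and grips with 3 to 60 N. Pads are 16 mm wide; open, the fingers measure 119 mm over their backs; the gripper's body (75 mm by 177 mm) begins 78 mm behind the grasp point.
Start: joints at [-1.274, 0.3, 1.521, -0, 1.321, -0.067], TCP at [0.196, -0.514, 0.227] pointing down, gripper open.
Joint ranges: [-3.03, 3.03], [-0.79, 2.21], [0.23, 2.52], [-1.04, 4.18], [0, 3.07], [-2.55, 2.55]. Speed limits (rad/s): [2.22, 2.22, 2.57, 3.14, 3.14, 3.14].

### API

Orientations are given as a rotation vector (axis times angle).
In Python, from workcell import readout, optics, job gives the robot as it stands.
- The arm moves only by the tool carry_out, never from a script. Its argument "steps" is a list of rows, each a list of 3 entries, a list of its own where there are three numbers: the opening, from 0 (shut) to 1 (fully open), then the shift along the tool's x, y, z in mm, then the turn about the tool's z in degrees. In form: [[grip, [dx, dy, dz], roll], ...]. A call has 1 to 5 rows; each row is the pose to reach, as a shift and turn from the pose measured when the call began, along the tool's axes at that moment; what a row does not reach only later rows make up. A row lasts 1/8 s, in which the tool goes at most 62.5 mm and 10.7 degrees, less where a joint would pass 70% of its speed; a pose out of reach is approached as far as the arm can. A call with a gripper value outside its range is refused whole. The fingers move at their own pace and stop on an object; "force" is the grip in N (left out, the last holds). Time passes only in rows, so rows that repeat a pose let the fingers close. It gives the time, the measured TCP pose, the force and the opening at its end, in the units of the state.
- readout.get_state(): the state, without advancing time (a new reading comes with each control period).
- optics.capture(name): name is "scene" or "top" or "wrist"; returns a dict with "frame" (420x560x3 uint8, red, green, blue), "z_map" (420x560 float32, m along the optical axis (not along the pixel's ray), 0 where there is no reading), "intrinsics" (3x3 intrinsics, pixels), "eye" and "attitude" of the camera in the world; the wrist camera has in their place "hand_eye" (4x4, takes a point from camera to tool coordinates, whose origin is the TCP and whose axes are the flange's). Camera axes: x right, y down, z forward; pixel columns grow to the right and rows downward; lengths in m; the calibration is good to about 2 mm. A picture is of the moment at which its call begins: read the wrist's pose just before it.
- job.job_done(): hands the job in, once; it reports no verdict.
The state is a dict: "t": time; "joint_pos": joint angles; "dq": joint speeds; "tau": joint torques, N m; "position": TCP position; "orientation": TCP orientation; "force": force on the tool from outside, world axes, zero at the start; "ft_torque": the same for the moment, N m; "gripper_width": finger opening in m.
Only numpy, scipy, OpenCV 4.12 (cv2) and the standard library are available. Lean on these libraries where they do the work, as an engineer would, in place of code of your own. Each camera call takes 0.05 s, during which the arm holds its last target.

### The job

Open the wire gate of the steel bottle store so that a colleague can lift the blue tray out: first squeeze the tab of the bolt on top against its finger post until the bolt is fully drawn, then squeeze together the two upright bars of the grip on the gate and swing the gate out, on through its half-open check, all the way to its stop. A closer pulls the gate back, so finish while holding it wide open with the gripper, do not let go, and leave the bolt drawn. Do not disturb the bottle, the jar and the spray bottle that stand on and around the store.

Things in the scene. Friction and masses are not known exactly. Their poses are not given: they have to be found in the camera images.
- store: Grey sheet-steel cabinet fixed to the bench, 260 mm wide, 228 deep, flat top at 190 mm; wire gate over its front. Origin: on the bench under the gate's hinge axis. x points from its front to its back, z up; the shut gate runs from the hinge 212 mm along -y, frame top 186 mm high. Housing: x 7 to 235 mm, y -246 to +14 mm; the check's bracket juts from its hinge side to y = 110 mm, 188 mm high.
- hinge_axis (a point): Point on the gate's upright hinge axis, 165 mm above the bench.
- bolt_grip (a point): Where to squeeze the top bolt: midway between the outer faces of its tab and the fixed finger post when squeezed together; 216 mm above the bench, 68 mm along x and -68 mm along y from the hinge axis in the store's frame. Fingers close along the store's y, over 48 mm, shrinking to 34 mm. Plates below lie at 193 mm. The bolt bar (top at 209 mm) lies 34 mm nearer the store's front.
- finger_post (a point): Centre of the fixed finger post: an upright steel plate on the store's top, 8 mm thick along the store's y, 18 mm wide along x, top 233 mm above the bench; point 20 mm below its top. Its outer face looks along +y.
- bolt_tab (a point): Centre of the bolt's tab, which moves with the bolt: an upright steel plate like the post, 8 mm thick along the store's y, 18 mm wide, top 235 mm above the bench; point 22 mm below its top. It stands 40 mm from the post along -y when shut, 26 mm when drawn. The bolt's far end sits in a staple of the gate, 217 mm high.
- gate_grip (a point): Where to squeeze the gate's grip, swings with the gate: midway between the outer faces of its two black upright bars when squeezed; 165 mm above the bench, 20 mm below the bars' tops, 152 mm from the hinge axis along the gate and 55 mm in front of its middle plane (store frame, shut: x -55, y -152 from the axis). Fingers close along the gate, over 53 mm, shrinking to 39 mm.
- fixed_bar (a point): Centre of the grip's fixed bar, the one nearer the hinge: upright, 10 mm thick along the gate, 18 mm deep, from 100 to 185 mm above the bench, 37 mm clear of the gate's back plate; point 165 mm above the bench.
- squeeze_bar (a point): Centre of the grip's moving bar, the one away from the hinge: same size as the fixed bar and 43 mm from it, 29 mm when fully squeezed; point 165 mm above the bench.
- bolt (a joint): Draw of the top bolt in m: 0 to 0.002 = shut (starts there), 0.014 = fully drawn; the gate is free of it from 0.011. Moves the tab along the store's +y, towards the post. About 3 N of friction; stays where it is left.
- squeeze (a joint): Squeeze of the gate's grip in m: 0 = released, its tongue behind the strike on the store; 0.014 = fully squeezed; tongue clear of the strike from 0.010. A spring pushes back with 4 N at 0 to 9 N at 0.014, so it must stay squeezed until the gate has left the frame.
- gate (a joint): Swing of the gate in rad: 0 = shut, growing as it opens outwards, clockwise seen from above; stop at 1.40. The closer pulls it shut with 2 N (shut) to 4 N (wide) at the grip. The check, a sprung plunger, resists from 0.5 to 0.7 (about 6 N more at the grip). Let go when wide, the gate falls back onto the check at about 0.86.
- amber_mid (a point): Bystander: small amber bottle with white cap, 31 mm across, 82 mm high, loose on the bench beside the store's catch side; point 41 mm up, on its axis.
- jar_mid (a point): Bystander: clear jar with a white lid, 51 mm across, 71 mm high, loose on the back of the store's top; point at its centre.
- spray_mid (a point): Bystander: white spray bottle, 68 mm across, 200 mm high, loose on the bench beside the store's hinge side; point 90 mm up, on its axis.

How it is judged:
On the way, in this order (a step that is already met when the one before it is completed fails the run):
1. the top bolt is drawn, the gate still shut (value of joint bolt above 0.011 m and value of joint gate below 0.1 rad), for 0.2 s.
2. with the bolt drawn, the gate's grip is squeezed (value of joint squeeze above 0.009 m and value of joint bolt above 0.011 m), for 0.1 s.
3. the gate has been swung past its check (value of joint gate above 1 rad), for 0.1 s.
At the end, for the whole second after the job is handed in: The gate is held still within 0.13 rad of its stop (joint gate above 1.27 rad, slower than 0.1 rad/s) by the gripper's fingers, which press on the gate or its grip with more than 1 N; the top bolt is still drawn (at least 11 of its 14 mm) (value of joint gate above 1.27 rad and velocity of joint gate between -0.1 and 0.1 rad/s and contact force between the fingers and gate above 1 N and value of joint bolt above 0.011 m); the arm keeps its last pose, push and grip.
It fails at once if the amber bottle is moved more than 25 mm or tipped (distance of amber_mid from where it was at the start of the episode above 0.025 m or angle between amber_mid's own z axis and vertical above 0.35 rad).
It fails at once if the jar is moved more than 25 mm or tipped (distance of jar_mid from where it was at the start of the episode above 0.025 m or angle between jar_mid's own z axis and vertical above 0.35 rad).
It fails at once if the spray bottle is moved more than 25 mm or tipped (distance of spray_mid from where it was at the start of the episode above 0.025 m or angle between spray_mid's own z axis and vertical above 0.35 rad).
It also fails if it takes over 48 s, if anything falls off the work surface, if the arm or the gripper's body presses on something with over 40 N, if the wrist force passes 120 N, or if a joint passes its speed limit or range.

## Working session

There is one attempt and no reset: what is moved stays moved. The work goes in short steps, Python scripts to look and compute and a tool call to move; the robot and the scene stay as the last step left them, time stands still between calls to the robot, and variables do not carry over. Pictures are saved under pics/ and viewed, and the job is handed in when it is done.

Besides the shell and the picture viewer there is one more tool, called in YAML: its name, and indented under it one key for each argument. carry_out: Moves the arm, as the interface text tells. Its arguments: {"type":"object","properties":{"steps":{"type":"array","items":{"type":"array"}},"force":{"type":"number"}},"required":["steps"]}

```bash
mkdir -p pics; ls
python3 - <<'E'
from workcell import readout, optics, job
import cv2,numpy as np
s=readout.get_state()
for k,v in s.items(): print(k,np.round(v,4))
for n in ("scene","top","wrist"):
    c=optics.capture(n)
    cv2.imwrite(f"pics/{n}0.png",c["frame"][:,:,::-1])
    np.savez(f"{n}0.npz",**c)
    print(n,{k:np.round(v,4).tolist() for k,v in c.items() if k not in("frame","z_map")})
E
```

```text
pics
t 0.0
joint_pos [-1.2736  0.3005  1.5216 -0.      1.3207 -0.0666]
dq [-0.0005  0.0001 -0.0005 -0.001  -0.0009  0.0004]
tau [-2.10000e-03 -5.31805e+01 -3.52732e+01  7.08000e-02  2.44000e-02
 -1.00000e-04]
position [ 0.1956 -0.5138  0.2269]
orientation [-3.0886e+00 -5.6810e-01  2.0000e-04]
force [-0.2469 -0.0695 -0.4484]
ft_torque [-0.0468 -0.0324 -0.0372]
gripper_width 0.0942
scene {'intrinsics': [[435.9958, 0.0, 275.9571], [0.0, 435.9958, 210.8603], [0.0, 0.0, 1.0]], 'eye': [0.9219, 0.2304, 0.6795], 'attitude': [-0.9465, -2.5454, 0.9957]}
top {'intrinsics': [[494.4273, 0.0, 279.4709], [0.0, 494.4273, 210.6815], [0.0, 0.0, 1.0]], 'eye': [0.5069, -0.1237, 0.9771], 'attitude': [-2.1759, 2.1469, -0.1446]}
wrist {'intrinsics': [[317.7085, 0.0, 277.4518], [0.0, 317.7085, 214.0026], [0.0, 0.0, 1.0]], 'hand_eye': [[-0.0006, -0.957, -0.2901, 0.085], [1.0, -0.0007, 0.0001, -0.0007], [-0.0003, -0.2901, 0.957, -0.1577], [0.0, 0.0, 0.0, 1.0]]}
```

View pics/scene0.png

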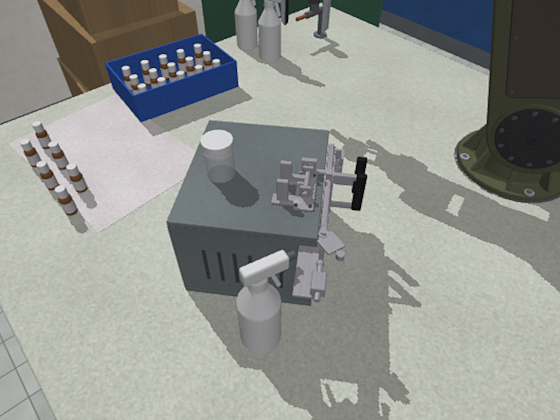

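View pics/top0.png

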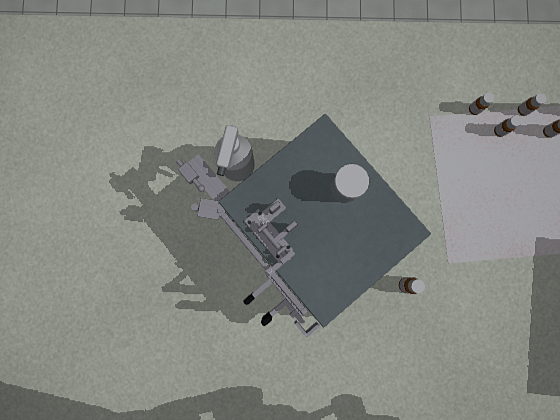

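View pics/wrist0.png

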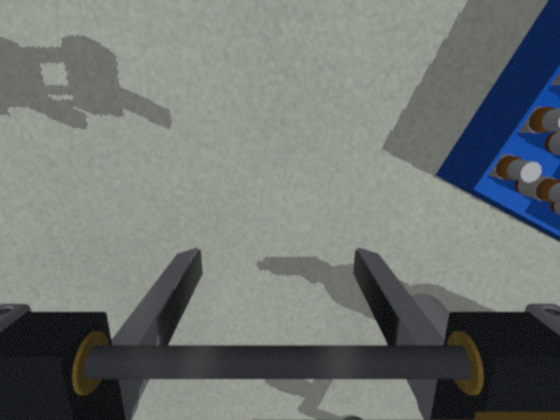

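```bash
cat > h.py <<'E'
import numpy as np,cv2
from scipy.spatial.transform import Rotation as R
def load(n): 
    return dict(np.load(n+".npz"))
def ray(c,u,v,z):
    K=c["intrinsics"];A=R.from_rotvec(c["attitude"]).as_matrix()
    d=A@np.array([(u-K[0,2])/K[0,0],(v-K[1,2])/K[1,1],1]);e=c["eye"]
    return e+d*(z-e[2])/d[2]
def cloud(c):
    K=c["intrinsics"];z=c["z_map"];v,u=np.indices(z.shape)
    P=np.stack([(u-K[0,2])/K[0,0]*z,(v-K[1,2])/K[1,1]*z,z],-1)
    A=R.from_rotvec(c["attitude"]).as_matrix()
    W=P@A.T+c["eye"]; W[z==0]=np.nan
    return W
E
python3 - <<'E'
from h import *
c=load("top0"); f=c["frame"][:,:,::-1]
cr=f[90:350,150:450]; cv2.imwrite("pics/topz.png",cv2.resize(cr,None,fx=2.3,fy=2.3,interpolation=cv2.INTER_CUBIC))
W=cloud(c); Z=W[...,2]
m=(np.abs(Z-0.19)<0.006).astype(np.uint8)
n,l,st,_=cv2.connectedComponentsWithStats(m); i=1+st[1:,4].argmax(); print(st[i])
pts=W[l==i][:,:2].astype(np.float32)
r=cv2.minAreaRect(pts*1000); print(r); print(cv2.boxPoints(r))
print("Z median",np.median(Z[l==i]))
for u,v in [(325,114),(431,234),(325,326),(218,203)]: print(ray(c,u,v,.19))
for x,y in [(248,300),(266,320)]: print(ray(c,x,y,.185),W[y,x])
print("jar",ray(c,351,181,.261), "spray",W[155,230],"amber",W[286,415])
E
```

```text
[  191   114   240   213 22097]
((591.5265502929688, -179.2806396484375), (283.24688720703125, 268.31646728515625), 40.73066711425781)
[[ 396.6676   -170.02739 ]
 [ 571.74524  -373.35364 ]
 [ 786.3855   -188.53389 ]
 [ 611.30786    14.792358]]
Z median 0.19204610675321832
[ 0.76687982 -0.20325658  0.19      ]
[ 0.57124381 -0.37327679  0.19      ]
[ 0.42509901 -0.20372054  0.19      ]
[ 0.61647911 -0.03150556  0.19      ]
[ 0.46333065 -0.08255699  0.185     ] [ 0.46342022 -0.08264159  0.18662727]
[ 0.43272003 -0.11145413  0.185     ] [ 0.43292104 -0.11148741  0.18714558]
jar [ 0.64208822 -0.23455395  0.261     ] spray [ 0.69343229 -0.04960105  0.19875048] amber [ 0.48612645 -0.37599405  0.08318956]
```

View pics/topz.png

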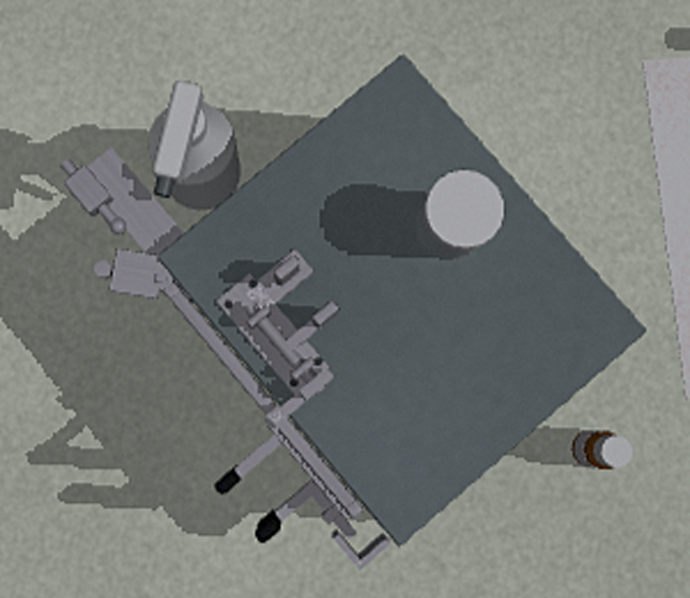

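Run:
```python
from h import *
c=load("top0"); W=cloud(c); Z=W[...,2]; f=c["frame"].astype(int)
# top surface mask by colour&depth -> edges
m=((Z>0.186)&(Z<0.1945)&(f.max(-1)<110)&(f[...,0]<f[...,2]+3)).astype(np.uint8)
m=cv2.morphologyEx(m,cv2.MORPH_OPEN,np.ones((3,3)))
n,l,st,_=cv2.connectedComponentsWithStats(m); i=1+st[1:,4].argmax()
h=cv2.convexHull(max(cv2.findContours((l==i).astype(np.uint8),0,2)[0],key=cv2.contourArea))[:,0]
P=np.array([ray(c,u,v,.19)[:2] for u,v in h],np.float32)*1000
print(cv2.minAreaRect(P))
S=np.array([[7,14],[235,14],[235,-246],[7,-246]])/1e3
Wc=np.array([ray(c,u,v,.19)[:2] for u,v in [(325,114),(431,234),(325,326),(218,203)]])
# order: hinge-front, hinge-back, catch-back, catch-front
Wc=Wc[[3,0,1,2]]
# bars tops
S=np.vstack([S,[[-.055,-.152+.0195],[-.055,-.152-.0235+.0]]]); 
def fit(S,Wc):
    a=S-S.mean(0);b=Wc-Wc.mean(0)
    th=np.arctan2((a[:,0]*b[:,1]-a[:,1]*b[:,0]).sum(),(a*b).sum())
    M=np.array([[np.cos(th),-np.sin(th)],[np.sin(th),np.cos(th)]])
    t=Wc.mean(0)-M@S.mean(0); print(np.degrees(th),t, np.round((S@M.T+t-Wc)*1e3,1).tolist()); return th,t
fit(S[:4],Wc)
# black bar tops
bm=((f.max(-1)<45)&(Z>0.178)&(Z<0.195)).astype(np.uint8)
n,l,st,ce=cv2.connectedComponentsWithStats(bm)
for k in range(1,n):
    if st[k,4]>15: print(st[k],ce[k],ray(c,*ce[k],.185), np.nanmean(W[l==k],0))
# high things
hm=((Z>0.222)&(Z<0.25)).astype(np.uint8)
n,l,st,ce=cv2.connectedComponentsWithStats(hm)
for k in range(1,n):
    if st[k,4]>8: print("hi",st[k],ce[k],ray(c,*ce[k],.234), np.nanmean(W[l==k],0))
```

```text
((595.5186157226562, -201.22816467285156), (260.07745361328125, 229.04244995117188), 40.91824722290039)
-48.731152060259426 [ 0.60230293 -0.0354807 ] [[1.0, -0.0], [1.0, 0.4], [1.2, -1.1], [-3.1, 0.7]]
[244 294  10  11  61] [248.52459016 298.96721311] [ 0.46494712 -0.08335127  0.185     ] [ 0.46502421 -0.08342393  0.18638609]
[261 315  11  11  71] [266.08450704 319.88732394] [ 0.43289517 -0.11158403  0.185     ] [ 0.43298069 -0.11160214  0.18582845]
hi [333 182  23  19  64] [340.25     194.046875] [ 0.62676187 -0.22223063  0.234     ] [ 0.62693847 -0.22237313  0.2329014 ]
hi [269 201  11  11  69] [274.14492754 206.2173913 ] [ 0.60663832 -0.12182531  0.234     ] [ 0.60665939 -0.12182836  0.23382849]
hi [286 221  11  11  67] [290.97014925 225.8358209 ] [ 0.5771242  -0.14763914  0.234     ] [ 0.57692901 -0.1475753   0.23603884]
```

```bash
cat >> h.py <<'E'
psi=np.radians(-49.05)
M=np.array([[np.cos(psi),-np.sin(psi)],[np.sin(psi),np.cos(psi)]])
t=np.array([0.59552,-0.20123])-M@np.array([.121,-.116])
def s2w(p): return M@np.array(p)+t
def w2s(p): return M.T@(np.array(p)[:2]-t)
def Rt(s): return R.from_rotvec(s["orientation"]).as_matrix()
E
python3 - <<'E'
from h import *
from workcell import readout
s=readout.get_state();T=Rt(s);print(np.round(T,3))
print("tool y yaw",np.degrees(np.arctan2(T[1,1],T[0,1])),"tool x yaw",np.degrees(np.arctan2(T[1,0],T[0,0])))
print("origin",t)
for n,p in dict(post=(.60664,-.12183),tab=(.57712,-.14764),fixed=(.46495,-.08335),sq=(.4329,-.11158),jar=(.642,-.2346),spray=(.693,-.05),amber=(.486,-.376)).items(): print(n,np.round(w2s(p)*1e3,1))
g=s2w((.068,-.068));print("bolt",g,"gate",s2w((-.055,-.152)))
d=np.append(g,.0)-s["position"];print(T.T@d*1e3)
E
```

```text
[[ 0.935  0.356 -0.   ]
 [ 0.356 -0.935  0.001]
 [ 0.    -0.001 -1.   ]]
tool y yaw -69.1564298910679 tool x yaw 20.84356827635728
origin [ 0.60382927 -0.03381448]
post [ 68.3 -55.6]
tab [ 68.5 -94.8]
fixed [ -53.6 -137.4]
sq [ -53.3 -180.1]
jar [ 176.7 -102.8]
spray [70.7 56.7]
amber [ 181.2 -313.3]
bolt [ 0.59703732 -0.12974086] gate [ 0.45297942 -0.09189481]
[ 511.78946066 -215.94447111  227.22903135]
```

carry_out:
  steps:
    - [1,[0,0,-55],-10]
    - [1,[0,0,-110],-20]
    - [1,[50,-20,-120],-30]
    - [1,[105,-42,-120],-40]
    - [1,[160,-65,-120],-50]
  force: 15

```text
t: 0.78
position: [0.323, -0.3949, 0.347]
orientation: [-2.555, -1.827, -0.0]
force: [1.3, -0.1, -0.2]
gripper_width: 0.0938
```

```bash
cat > d.py <<'E'
import sys
from h import *
from workcell import readout
# usage: target store x y (mm), z world(mm), gate angle
x,y,z,th=map(float,sys.argv[1:5])
s=readout.get_state();T=Rt(s);p=np.array(s["position"])
g=np.append(s2w((x/1e3,y/1e3)),z/1e3)
yy=np.degrees(np.arctan2(T[1,1],T[0,1])); want=90+np.degrees(psi)-np.degrees(th)
print("t",s["t"],"shift",np.round(T.T@(g-p)*1e3,1),"roll",-round((want-yy+180)%360-180,2))
print("store pos",np.round(w2s(p)*1e3,1),p[2],"w",s["gripper_width"],"F",np.round(s["force"],2),"q",np.round(s["joint_pos"],2))
E
python3 d.py 68 -68 345 0
```

```text
t 0.775 shift [339.5 173.5   2.2] roll -59.81
store pos [  88.7 -448.7] 0.3470431405481105 w 0.09382296429408007 F [ 1.3  -0.09 -0.15] q [-0.96  0.15  1.43  0.    1.56 -0.63]
```

carry_out:
  steps:
    - [1,[55,28,0],-10]
    - [1,[110,56,0],-20]
    - [1,[165,84,0],-30]
    - [1,[220,112,0],-40]
    - [1,[275,140,0],-50]

```text
t: 1.4
position: [0.5456, -0.1782, 0.347]
orientation: [-1.535, -2.74, -0.001]
force: [0.3, -0.8, -0.4]
gripper_width: 0.0942
```

```bash
python3 d.py 68 -68 345 0
```

```text
t 1.4 shift [14.5 69.2  2.1] roll -9.48
store pos [  70.9 -138.6] 0.34704291595667364 w 0.0942240414941025 F [ 0.32 -0.84 -0.43] q [-0.38  0.3   1.25  0.    1.59 -0.93]
```

carry_out:
  steps:
    - [1,[7,35,2],-5]
    - [1,[14.5,69.2,2],-9.5]
    - [1,[14.5,69.2,20],-9.5]
    - [1,[14.5,69.2,40],-9.5]
    - [1,[14.5,69.2,40],-9.5]

```text
t: 2.02
position: [0.5966, -0.1295, 0.3055]
orientation: [-1.302, -2.855, -0.0]
force: [-0.1, -0.3, 0.6]
gripper_width: 0.0941
```

```bash
python3 d.py 68 -68 223 0
python3 - <<'E'
from workcell import readout,optics
from h import *
s=readout.get_state();T=Rt(s)
c=optics.capture("wrist");cv2.imwrite("pics/w1.png",c["frame"][:,:,::-1])
K=c["intrinsics"];z=c["z_map"];v,u=np.indices(z.shape)
P=np.stack([(u-K[0,2])/K[0,0]*z,(v-K[1,2])/K[1,1]*z,z,np.ones_like(z)],-1)
W=(P@c["hand_eye"].T)[...,:3]@T.T+s["position"]
Z=W[...,2]
m=((Z>.226)&(Z<.242)&(z>0)).astype(np.uint8)
n,l,st,ce=cv2.connectedComponentsWithStats(m)
for k in range(1,n):
    if st[k,4]>60: print(st[k],np.round(w2s(W[l==k].mean(0))*1e3,1),Z[l==k].mean())
E
```

```text
t 2.025 shift [-0.7  0.3 82.5] roll 0.03
store pos [ 67.6 -68.2] 0.3055472629733801 w 0.0941233510584791 F [-0.14 -0.31  0.62] q [-0.27  0.4   1.21  0.    1.54 -0.99]
[237 223  12  25 263] [ 68.4 -95.2] 0.23427909185720175
[288 223  11  24 229] [ 68.5 -56.4] 0.23283660516432628
[212 326  53  20 605] [ 159.2 -101.4] 0.23432951382941308
```

View pics/w1.png

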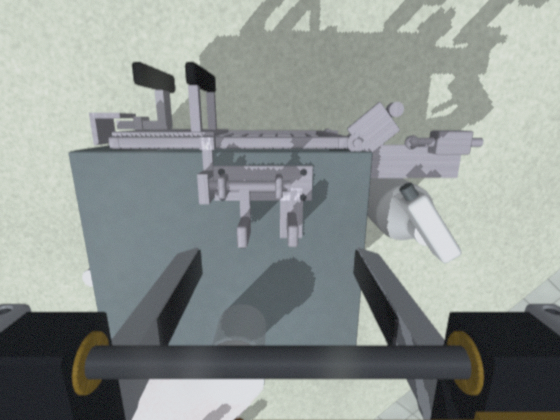

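carry_out:
  steps:
    - [1,[-0.5,-0.8,30],0]
    - [1,[-0.5,-0.8,55],0]
    - [1,[-0.5,-0.8,72],0]
    - [1,[-0.5,-0.8,82],0]
    - [1,[-0.5,-0.8,82],0]

```text
t: 2.7
position: [0.5966, -0.1305, 0.2251]
orientation: [-1.303, -2.857, -0.001]
force: [0.1, -0.5, 0.2]
gripper_width: 0.0941
```

```bash
python3 d.py 68 -69 223 0
```

```text
t 2.7 shift [ 0.3 -0.2  2.1] roll 0.01
store pos [ 68.3 -68.8] 0.22506647901009016 w 0.0940988168248685 F [ 0.05 -0.54  0.2 ] q [-0.28  0.44  1.34  0.    1.37 -0.99]
```

carry_out:
  steps:
    - [0.4,[0,0,1.5],0]
    - [0.3,[0,0,1.5],0]
    - [0.2,[0,0,1.5],0]
    - [0.2,[0,0,1.5],0]
    - [0.2,[0,0,1.5],0]
  force: 15

```text
t: 3.32
position: [0.5964, -0.1308, 0.2238]
orientation: [-1.303, -2.856, 0.0]
force: [-2.8, -1.1, 3.6]
gripper_width: 0.0474
```

```bash
python3 d.py 68 -69 223 0
```

```text
t 3.325 shift [0.4 0.1 0.8] roll 0.01
store pos [ 68.4 -69.1] 0.22376283800424895 w 0.04736255634828676 F [-2.8  -1.06  3.6 ] q [-0.28  0.44  1.34  0.    1.36 -0.99]
```

carry_out:
  steps:
    - [0.2,[0,0,0],0]
    - [0.2,[0,0,0],0]
    - [0.2,[0,0,0],0]
    - [0.2,[0,0,0],0]
    - [0.2,[0,0,0],0]

```text
t: 3.95
position: [0.5964, -0.1309, 0.2238]
orientation: [-1.303, -2.856, 0.0]
force: [-5.3, -2.3, 3.4]
gripper_width: 0.0335
```

```bash
python3 d.py 68 -69 223 0
```

```text
t 3.95 shift [0.4 0.2 0.8] roll 0.0
store pos [ 68.4 -69.2] 0.22380540381921185 w 0.03350074902522534 F [-5.27 -2.31  3.36] q [-0.28  0.44  1.34  0.    1.36 -0.99]
```

carry_out:
  steps:
    - [0.2,[0,0,0],0]
    - [0.2,[0,0,0],0]
    - [0.2,[0,0,0],0]
  force: 20

```text
t: 4.32
position: [0.5964, -0.1308, 0.2238]
orientation: [-1.303, -2.856, 0.0]
force: [-3.6, -2.4, 1.9]
gripper_width: 0.0337
```

carry_out:
  steps:
    - [1,[0,0,0],0]
    - [1,[0,0,0],0]
    - [1,[0,0,0],0]
    - [1,[0,0,-15],0]
    - [1,[0,0,-40],0]

```text
t: 4.95
position: [0.5964, -0.1308, 0.2647]
orientation: [-1.303, -2.856, 0.0]
force: [-0.7, 0.7, -0.2]
gripper_width: 0.0802
```

carry_out:
  steps:
    - [1,[0,0,-30],0]
    - [1,[0,0,-50],0]
    - [1,[0,0,-50],0]

```text
t: 5.32
position: [0.5968, -0.1309, 0.3169]
orientation: [1.303, 2.857, 0.001]
force: [0.9, -0.4, -0.2]
gripper_width: 0.094
```

```bash
cat > wr.py <<'E'
import sys
from workcell import readout,optics
from h import *
s=readout.get_state();T=Rt(s)
c=optics.capture("wrist");cv2.imwrite(f"pics/{sys.argv[1]}.png",c["frame"][:,:,::-1])
K=c["intrinsics"];z=c["z_map"];v,u=np.indices(z.shape)
P=np.stack([(u-K[0,2])/K[0,0]*z,(v-K[1,2])/K[1,1]*z,z,np.ones_like(z)],-1)
W=(P@c["hand_eye"].T)[...,:3]@T.T+s["position"]
Z=W[...,2]
for nm,lo,hi,dark in(("plates",.226,.242,0),("bars",.178,.192,1)):
    m=((Z>lo)&(Z<hi)&(z>0))
    if dark: m&=c["frame"].max(-1)<50
    n,l,st,ce=cv2.connectedComponentsWithStats(m.astype(np.uint8))
    for k in range(1,n):
        if st[k,4]>60: print(nm,st[k],np.round(w2s(W[l==k].mean(0))*1e3,1),Z[l==k].mean())
E
python3 wr.py w2; python3 d.py -55 -152 320 0
```

```text
plates [256 217  11  24 235] [ 68.5 -82.1] 0.23442068120313467
plates [288 217  10  23 222] [ 68.5 -56.5] 0.23279604440917762
plates [214 316  52  30 603] [ 160.3 -100.1] 0.2345628029766437
bars [190  63  13  21 221] [ -52.8 -137.1] 0.18466645694940254
t 5.375 shift [123.5 -82.9  -4.5] roll 0.01
store pos [ 68.5 -69.1] 0.31525800248962277 w 0.09379204239321773 F [ 0.08  0.3  -0.96] q [-0.28  0.4   1.19  0.    1.55 -0.99]
```

View pics/w2.png

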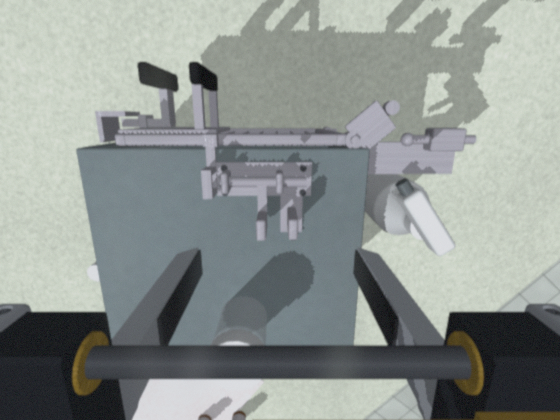

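carry_out:
  steps:
    - [1,[40,-27,0],0]
    - [1,[85,-57,0],0]
    - [1,[123.5,-83,0],0]
    - [1,[123.5,-83,25],0]
    - [1,[123.5,-83,50],0]

```text
t: 6.0
position: [0.4522, -0.0917, 0.2645]
orientation: [-1.303, -2.857, -0.0]
force: [-0.0, -0.5, -0.5]
gripper_width: 0.0938
```

```bash
python3 wr.py w3; python3 d.py -55 -152 168 0
```

```text
plates [362 389  14  30 337] [ 66.9 -83.3] 0.23299483128883722
plates [394 390  16  26 304] [ 67.3 -57.5] 0.23155558730305875
bars [236 221  12  21 196] [ -55.8 -180.4] 0.18431625588445946
bars [288 221  13  21 229] [ -55.2 -139.2] 0.1844920169987418
t 6.05 shift [-1.8  1.2 93.1] roll 0.01
store pos [ -56.3 -152.9] 0.26107343471578964 w 0.09426130997652395 F [ 0.76 -0.32 -3.48] q [-0.28  0.08  1.71  0.    1.36 -0.99]
```

View pics/w3.png

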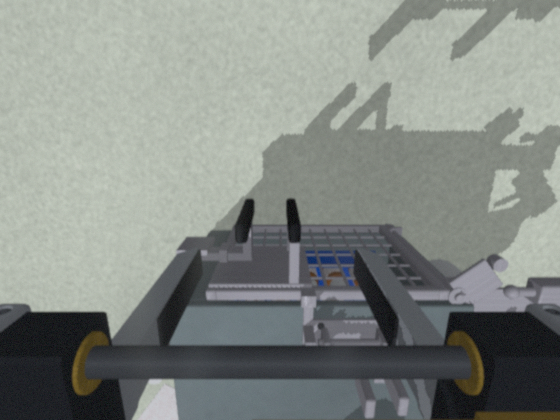

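carry_out:
  steps:
    - [1,[-1.5,1,35],0]
    - [1,[-1.5,1,65],0]
    - [1,[-1.5,1,84],0]
    - [1,[-1.5,1,93],0]
    - [1,[-1.5,1,93],0]

```text
t: 6.68
position: [0.4525, -0.0918, 0.168]
orientation: [-1.301, -2.852, 0.001]
force: [-0.4, -0.5, -0.2]
gripper_width: 0.0939
```

```bash
python3 d.py -55 -152 168 0
```

```text
t 6.675 shift [-0.4  0.3 -0. ] roll 0.01
store pos [ -55.4 -152.3] 0.16799047778142384 w 0.09390203132409312 F [-0.35 -0.51 -0.22] q [-0.28  0.17  1.83  0.    1.15 -0.99]
```

carry_out:
  steps:
    - [0.3,[0,0,0],0]
    - [0.25,[0,0,0],0]
    - [0.25,[0,0,0],0]
    - [0.25,[0,0,0],0]
    - [0.25,[0,0,0],0]
  force: 40

```text
t: 7.3
position: [0.4521, -0.0922, 0.1682]
orientation: [-1.301, -2.851, 0.003]
force: [-7.4, -3.9, 6.8]
gripper_width: 0.0475
```

carry_out:
  steps:
    - [0.25,[0,0,0],0]
    - [0.25,[0,0,0],0]
    - [0.25,[0,0,0],0]
    - [0.25,[0,0,0],0]
    - [0.25,[0,0,0],0]

```text
t: 7.92
position: [0.4519, -0.0924, 0.1684]
orientation: [-1.301, -2.851, 0.004]
force: [-5.5, -3.2, 3.4]
gripper_width: 0.0379
```

```bash
python3 d.py -55 -152 168 0
```

```text
t 7.925 shift [-0.4  1.2  0.4] roll -0.01
store pos [ -55.4 -153.2] 0.1683686720721036 w 0.0379472429319527 F [-5.52 -3.22  3.39] q [-0.28  0.17  1.83 -0.    1.15 -0.99]
```

```bash
cat > sw.py <<'E'
import sys
from h import *
from workcell import readout
s=readout.get_state();T=Rt(s);p=np.array(s["position"])
yy=np.degrees(np.arctan2(T[1,1],T[0,1])); th0=np.radians(90+np.degrees(psi)-yy)
q=w2s(p)*1e3; pos_th=(np.arctan2(-55.4,-153.2)-np.arctan2(q[0],q[1])+0)
pos_th=-(np.arctan2(q[1],q[0])-np.arctan2(-153.2,-55.4)); pos_th=(pos_th+np.pi)%(2*np.pi)-np.pi
print("t",s["t"],"roll-th",round(th0,3),"pos-th",round(pos_th,3),"r",np.hypot(*q),"z",p[2],"w",s["gripper_width"],"F store",np.round(M.T@s["force"][:2],1),s["force"][2],"q",np.round(s["joint_pos"],2))
for th in map(float,sys.argv[1:]):
    c,n=np.cos(th),np.sin(th); g=np.array([-55.4*c-153.2*n,55.4*n-153.2*c])/1e3
    d=T.T@(np.append(s2w(g),.168)-p)*1e3
    print(th,np.round(d,1).tolist(),round(np.degrees(th-th0),1))
E
python3 sw.py .04 .08 .13 .18 .24
```

```text
t 7.925 roll-th 0.0 pos-th -0.0 r 162.86681163015558 z 0.1683686720721036 w 0.0379472429319527 F store [-1.2 -6.3] 3.3940278143746934 q [-0.28  0.17  1.83 -0.    1.15 -0.99]
0.04 [6.1, 2.3, 0.4] 2.3
0.08 [12.1, 4.9, 0.4] 4.6
0.13 [19.4, 8.4, 0.4] 7.4
0.18 [26.6, 12.4, 0.5] 10.3
0.24 [34.9, 17.5, 0.5] 13.7
```

carry_out:
  steps:
    - [0.25,[6.1,2.3,0.4],2.3]
    - [0.25,[12.1,4.9,0.4],4.6]
    - [0.25,[19.4,8.4,0.4],7.4]
    - [0.25,[26.6,12.4,0.4],10.3]
    - [0.25,[34.9,17.5,0.4],13.7]

```text
t: 8.55
position: [0.4428, -0.0545, 0.1684]
orientation: [-1.636, -2.676, 0.004]
force: [6.7, -3.2, -3.0]
gripper_width: 0.0383
```

```bash
python3 sw.py .29 .35 .41 .47 .53
python3 - <<'E'
from workcell import optics
import cv2
c=optics.capture("top");cv2.imwrite("pics/t1.png",cv2.resize(c["frame"][90:350,150:450,::-1],None,fx=2.3,fy=2.3))
E
```

```text
t 8.55 roll-th 0.241 pos-th 0.24 r 162.3296458342597 z 0.1684005209594473 w 0.03826059683063002 F store [6.8 3. ] -3.032399220331375 q [-0.2   0.13  1.87 -0.    1.14 -0.68]
0.29 [7.8, 2.4, 0.4] 2.8
0.35 [16.7, 6.4, 0.4] 6.2
0.41 [25.3, 11.0, 0.4] 9.7
0.47 [33.7, 16.1, 0.4] 13.1
0.53 [41.7, 21.6, 0.4] 16.5
```

View pics/t1.png

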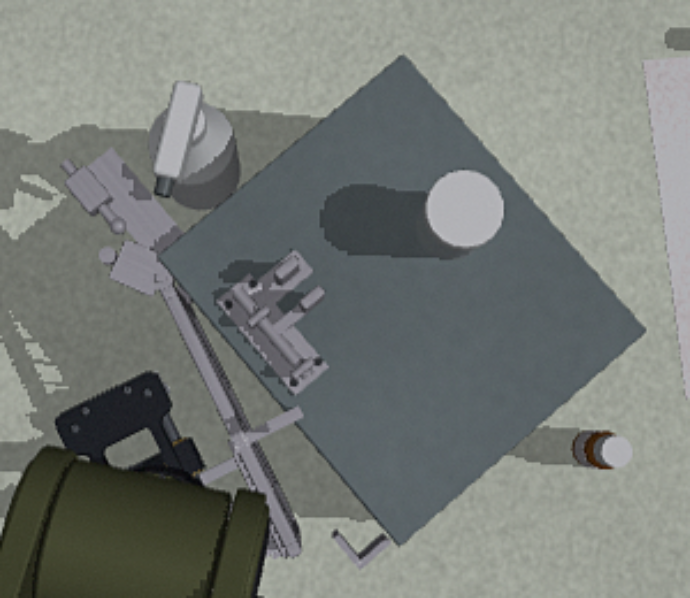

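The picture shows the gate swinging out with the gripper: its frame now runs from (160,280) to (285,550). The bolt tab at (315,298) is still drawn.

carry_out:
  steps:
    - [0.25,[7.8,2.4,0.4],2.8]
    - [0.25,[16.7,6.4,0.4],6.2]
    - [0.25,[25.3,11,0.4],9.7]
    - [0.25,[33.7,16.1,0.4],13.1]
    - [0.25,[41.7,21.6,0.4],16.5]

```text
t: 9.22
position: [0.4444, -0.0069, 0.1684]
orientation: [-2.01, -2.412, 0.002]
force: [9.9, -8.2, -4.9]
gripper_width: 0.0382
```

```bash
python3 sw.py .58 .64 .70 .76 .82
```

```text
t 9.225 roll-th 0.533 pos-th 0.535 r 161.7155662045138 z 0.16844054757434734 w 0.03819301438287962 F store [12.7  2.1] -4.9133459871386425 q [-0.1   0.13  1.87  0.    1.14 -0.28]
0.58 [7.3, 1.6, 0.4] 2.7
0.64 [16.2, 5.6, 0.4] 6.1
0.7 [24.9, 10.1, 0.4] 9.5
0.76 [33.2, 15.2, 0.4] 13.0
0.82 [41.3, 20.7, 0.4] 16.4
```

carry_out:
  steps:
    - [0.25,[7.3,1.6,0.4],2.7]
    - [0.25,[16.2,5.6,0.4],6.1]
    - [0.25,[24.9,10.1,0.4],9.5]
    - [0.25,[33.2,15.2,0.4],13]
    - [0.25,[41.3,20.7,0.4],16.4]

```text
t: 9.85
position: [0.459, 0.0368, 0.1684]
orientation: [2.335, 2.099, 0.001]
force: [17.7, -11.9, -9.3]
gripper_width: 0.0384
```

```bash
python3 sw.py .87 .93 .99 1.05 1.11
```

```text
t 9.85 roll-th 0.821 pos-th 0.821 r 161.1125224357985 z 0.1684178072675786 w 0.03838124194047814 F store [20.6  5.6] -9.30925090506557 q [ 0.    0.16  1.84 -0.    1.14  0.11]
0.87 [8.0, 1.2, 0.4] 2.8
0.93 [16.9, 5.2, 0.4] 6.2
0.99 [25.5, 9.8, 0.4] 9.7
1.05 [33.9, 14.9, 0.4] 13.1
1.11 [41.9, 20.4, 0.4] 16.6
```

carry_out:
  steps:
    - [0.25,[5.2,3.7,0.2],2.2]
    - [0.25,[12.5,6.9,0.2],5.1]
    - [0.25,[21.1,11.2,0.2],8.5]
    - [0.25,[29.3,16,0.2],12]
    - [0.25,[37.3,21.3,0.2],15.4]

```text
t: 10.48
position: [0.4837, 0.0724, 0.1684]
orientation: [-2.597, -1.768, 0.0]
force: [-5.0, 2.0, 5.7]
gripper_width: 0.0382
```

```bash
SC=0.975 python3 sw.py 1.14 1.19 1.24 1.29 1.33
```

```text
t 10.475 roll-th 1.09 pos-th 1.091 r 160.33717876899914 z 0.1684108927653007 w 0.038227818328457314 F store [-4.8 -2.4] 5.669331171543762 q [0.07 0.22 1.76 0.   1.16 0.45]
1.14 [6.7, 4.2, 0.4] 2.8
1.19 [13.9, 7.5, 0.4] 5.7
1.24 [21.0, 11.1, 0.4] 8.6
1.29 [27.9, 15.0, 0.4] 11.4
1.33 [33.2, 18.4, 0.4] 13.7
```

```bash
SC=0.982 python3 sw.py 1.14 1.19 1.24 1.29 1.33
```

```text
t 10.475 roll-th 1.09 pos-th 1.091 r 160.33717876899914 z 0.1684108927653007 w 0.038227818328457314 F store [-4.8 -2.4] 5.669331171543762 q [0.07 0.22 1.76 0.   1.16 0.45]
1.14 [7.1, 3.2, 0.4] 2.8
1.19 [14.4, 6.4, 0.4] 5.7
1.24 [21.5, 10.1, 0.4] 8.6
1.29 [28.5, 14.1, 0.4] 11.4
1.33 [33.9, 17.5, 0.4] 13.7
```

carry_out:
  steps:
    - [0.25,[7.1,3.3,0.2],2.8]
    - [0.25,[14.4,6.5,0.2],5.7]
    - [0.25,[21.5,10.1,0.2],8.6]
    - [0.25,[28.5,14.1,0.2],11.4]
    - [0.25,[33.9,17.5,0.2],13.7]

```text
t: 11.1
position: [0.5126, 0.0977, 0.1684]
orientation: [-2.789, -1.445, 0.0]
force: [-0.7, -2.0, 4.4]
gripper_width: 0.0386
```

```bash
SC=0.982 python3 sw.py 1.35 1.37 1.38
python3 - <<'E'
from workcell import optics
from h import *
c=optics.capture("top");np.savez("t2.npz",**c);cv2.imwrite("pics/t2.png",cv2.resize(c["frame"][90:350,100:400,::-1],None,fx=2.3,fy=2.3))
E
```

```text
t 11.1 roll-th 1.329 pos-th 1.332 r 160.06689628371763 z 0.16843850240870456 w 0.03855616078005966 F store [ 1.  -1.9] 4.424047869597739 q [0.12 0.29 1.67 0.   1.18 0.73]
1.35 [2.6, 1.1, 0.4] 1.2
1.37 [5.6, 2.3, 0.4] 2.3
1.38 [7.1, 2.9, 0.4] 2.9
```

View pics/t2.png

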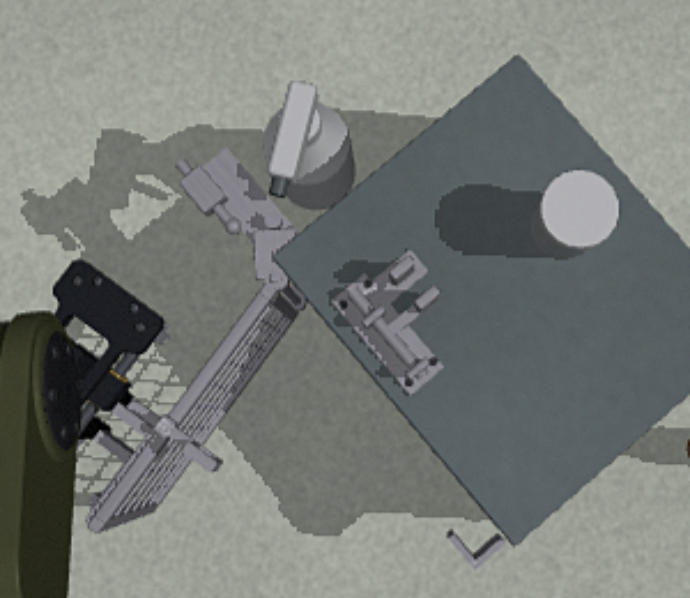

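The gate now runs from (275,285) to (95,525), held by the gripper. The tab at (428,297) is still drawn, and the jar and spray bottle have not moved. I'll do the last bit next.

carry_out:
  steps:
    - [0.25,[2.6,1.1,0.2],1.2]
    - [0.25,[5.6,2.3,0.2],2.3]
    - [0.25,[6.8,2.8,0.2],2.8]
    - [0.25,[6.8,2.8,0.2],2.8]
    - [0.25,[6.8,2.8,0.2],2.8]

```text
t: 11.78
position: [0.5193, 0.102, 0.1684]
orientation: [-2.824, -1.375, -0.001]
force: [-3.4, 0.2, 5.9]
gripper_width: 0.0385
```

```bash
python3 sw.py 1.38
python3 - <<'E'
from workcell import optics
from h import *
c=optics.capture("top");W=cloud(c);Z=W[...,2]
a=load("top0")
Z0=cloud(a)[...,2]
for n,(x,y) in dict(jar=(351,181),spray=(230,145),amber=(415,286)).items():
    sl=np.s_[y-25:y+25,x-25:x+25]; print(n,"max colour diff px",(np.abs(a["frame"][sl].astype(int)-c["frame"][sl]).max(-1)>40).sum())
# gate top rail angle: points at 0.18-0.19 in front of store
S=np.einsum('ij,hwj->hwi',M.T,W[...,:2]-t)*1e3
m=(Z>.181)&(Z<.191)&(S[...,0]<-20)&(S[...,0]>-230)&(np.abs(S[...,1]+20)<45)&(c["frame"].max(-1)>90)
p=S[m]; vx,vy,x0,y0=cv2.fitLine(p.astype(np.float32),cv2.DIST_HUBER,0,.01,.01).ravel()
print(len(p),"gate angle",np.arctan2(abs(vx),-vy*np.sign(vx)*-1), vx,vy,x0,y0)
hm=((Z>.226)&(Z<.25)).astype(np.uint8);n,l,st,ce=cv2.connectedComponentsWithStats(hm)
for k in range(1,n):
    if 30<st[k,4]<150: print(st[k],np.round(S[l==k].mean(0),1))
E
```

```text
t 11.775 roll-th 1.38 pos-th 1.382 r 159.99262581877977 z 0.16843442200944353 w 0.03851378343053521 F store [-2.3 -2.4] 5.912030844631626 q [0.12 0.31 1.65 0.   1.18 0.79]
1.38 [0.7, -2.8, 0.4] 0.0
jar max colour diff px 0
spray max colour diff px 0
amber max colour diff px 0
831 gate angle 1.384201 0.9826416 0.18551438 -114.9994 -22.688036
[333 182  23  18  56] [ 157.9 -106.7]
[269 201  11  11  66] [ 68.3 -55.4]
[280 214  11  11  68] [ 68.2 -81.3]
```

```bash
python3 -c "
from workcell import readout,job
import numpy as np
print(np.abs(readout.get_state()['dq']).max()); print(job.job_done())"
```

```text
0.002468989023554593
the job is handed in; nothing more can be done
None
```

The gate is wide open and still held in the gripper, the bolt is drawn, and I handed the job in at about 11.8 s of the 48 s limit. I squeezed the bolt tab against its post, squeezed the grip bars together, then swung the gate past its check towards the stop.

**Last checks (overhead camera and state readout):**
- **Gate:** it stands at about 1.38 rad, measured from its frame in the image and matching the tool pose; the required minimum is 1.27.
- **Bolt:** the tab stands 26 mm from the post, which is fully drawn.
- **Grip:** the fingers hold the bars at 38.5 mm opening with the grip set to 40 N. The joints were practically still, at about 0.002 rad/s.
- **Bottle, jar and spray bottle:** no visible change in the image patches around them.

**Disagreement:** from about 0.8 rad into the swing my estimated radius was 2–3 mm too large. The sideways force on the tool rose to about 21 N, so I shortened the arc and it dropped to a few newtons. I did not measure the finger contact force on the gate directly.

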